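# Change over the suction gates

## Robot

A 7-joint arm with a two-finger parallel gripper is mounted at the origin on a cart in front of the work surface, level with it; the furniture and walls round the work are solid. World frame = base frame: x ahead of the robot, y to its left, z up, the work surface at z = 0. Lengths are in m, angles in rad, forces in N, time in s.
With the tool pointing down it reaches from about 0.4 to 0.85 m from the base axis. Payload 4.4 kg.
Tool frame: the origin (TCP) lies at the very end of the fingers, on their centre line; the grasp point (between the pads) lies 19 mm behind it; z points along the fingers, y is the line along which they close (so a half turn about z gives the same grasp; the last joint's range is limited). The gripper opens to 94 mm and grips with 3 to 60 N. Pads are 16 mm wide; open, the fingers measure 119 mm over their backs; the gripper's body (75 mm by 177 mm) begins 78 mm behind the grasp point.
Start: joints at [1.196, 0.628, 0.038, 1.517, -0.027, 0.996, -0.02], TCP at [0.198, -0.619, 0.205] pointing down, gripper open.
Joint ranges: [-3.06, 3.06], [-0.37, 2.12], [-1.25, 1.32], [0.18, 2.47], [-1.1, 4.24], [0.23, 1.98], [-2.94, 2.94]. Speed limits (rad/s): [2.57, 2.57, 3.14, 3.14, 3.14, 3.14, 3.14].

## Interface

Orientations are given as a unit quaternion [w, x, y, z].
In Python, from station import env gives the robot as it stands. The module is installed in compiled form; this text tells all that it offers.
- The arm moves only by the shell command python3 -m jog 'ROWS' [FORCE]. ROWS is JSON, a list of rows, each a list of 7 numbers: the turn, a rotation vector about the world's x, y, z in degrees, then the shift along the world's x, y, z in cm, then the finger opening in cm, from 0 to 9.4. A call has 1 to 5 rows; each row shifts and turns the commanded pose from where the row before left it; what a row does not reach is not made up. A row lasts 1/12 s, in which the tool goes at most 41.7 mm and 7.16 degrees, less where a joint would pass 70% of its speed; a pose out of reach is approached as far as the arm can. A call is refused whole if a number of a shift passes 4.17 or a number of a turn 7.16, either way. A call with a gripper value outside its range is refused whole. The fingers move at their own pace and stop on an object; FORCE is the grip in N (left out, the last holds). Time passes only in rows, so rows that do not move let the fingers close. It gives the time, the measured TCP pose, the force, the opening and the grip force at its end, in the units of the state.
- env.get_state(): the state, without advancing time (a new reading comes with each control period).
- env.read_camera(name): name is "scene" or "top" or "wrist"; returns the picture (480x640x3 uint8, blue, green, red); there is no depth.
- env.calibration(name): a dict with "fx", "fy", "cx", "cy" (pixels), "T" (4x4, takes a point from camera to world coordinates); the wrist camera has in their place "mount" (4x4, takes a point from camera to tool coordinates, whose origin is the TCP and whose axes are the flange's). Camera axes: x right, y down, z forward; pixel columns grow to the right and rows downward; lengths in m; the calibration is good to about 2 mm. A picture is of the moment at which its call begins: read the wrist's pose just before it. calibration takes no time and is no camera call.
- env.hand_in(): hands the job in; it is judged then, once.
The state is a dict: "t": time; "joint_positions": joint angles; "qvel": joint speeds; "tau": joint torques, N m; "tool_pos": TCP position; "ee_rot": TCP orientation; "wrist_force": force on the tool from outside, world axes, zero at the start; "wrist_torque": the same for the moment, N m; "grip_width": finger opening in m; "grasp_force": force on a finger pad.
Only numpy, scipy, OpenCV 4.12 (cv2) and the standard library are available. Lean on these libraries where they do the work, as an engineer would, in place of code of your own. Each camera call takes 0.05 s, during which the arm holds its last target. There are 200 camera calls.

## Task

Change the suction over from the narrow port to the wide one, so that at least one port is always open: first push the slide of the wide-mouthed port fully open, all the way towards the robot's side, so that its mouth is clear; only then push the narrow-mouthed port's slide fully shut, all the way to the far side, so that its plate closes the mouth. Push the slides by their turned-down ends with the fingertips, and leave everything else on the bench where it lies.

Things in the scene. Friction and masses are not known exactly. Their poses are not given: they have to be found in the camera images.
- manifold: suction manifold screwed to the bench (z = 0): grey box 64 mm deep (own x), 212 long (y), 55 high. Origin: centre of the underside. Own +x is 'back' (away from the robot and to its left), own -x 'front'; turned 0.6 to 1 rad. Two gated ports on top, 52 mm either side of the centre along y, either way round. Highest point 84 mm above the bench.
- wide_slide (a joint): slide of the WIDE port (mouth 46 mm bore, 54 outside), in m: 0 = fully shut (plate right to the back, steel seen in the mouth), 0.05 = fully open (plate right to the front, dark hole seen). Stops at both ends; friction 2.5 N plus 8 N per m/s; stays where left. Plate 84 mm wide along manifold x, each end turned down into an upright flange from 28 to 62 mm above the bench.
- narrow_slide (a joint): the same for the NARROW port (mouth 26 mm bore, 34 outside), in m: 0 = fully shut (plate right to the back), 0.05 = fully open (plate right to the front). Same plate, flanges, friction and stops as the wide one.
- wide_front (a point): centre of the outer face of the front flange of the wide port's slide, about 45 mm above the bench; the face looks to manifold -x. Moves with the slide: along manifold x it lies 40 mm in front of the port's centre when shut, 90 mm when open. Pushing it to manifold +x shuts the gate.
- wide_back (a point): centre of the outer face of the back flange of the wide port's slide, about 45 mm above the bench; the face looks to manifold +x. Moves with the slide: 90 mm behind the port's centre when shut, 40 mm when open. Pushing it to manifold -x opens the gate.
- wide_mouth (a point): centre of the top rim of the wide port's mouth, 83 mm above the bench, fixed to the manifold; its x, y are the port's centre
- narrow_front (a point): centre of the outer face of the front flange of the narrow port's slide, about 45 mm above the bench; the face looks to manifold -x. Moves with the slide: along manifold x it lies 40 mm in front of the port's centre when shut, 90 mm when open. Pushing it to manifold +x shuts the gate.
- narrow_back (a point): centre of the outer face of the back flange of the narrow port's slide, about 45 mm above the bench; the face looks to manifold +x. Moves with the slide: 90 mm behind the port's centre when shut, 40 mm when open. Pushing it to manifold -x opens the gate.
- narrow_mouth (a point): centre of the top rim of the narrow port's mouth, 83 mm above the bench, fixed to the manifold; its x, y are the port's centre
- tape_1: bystander: roll of pale masking tape lying flat, 100x98x25 mm; to be left where it is; origin at the centre of its underside
- spanner_10: bystander: small steel combination spanner lying flat, 149x19x8 mm; to be left where it is; origin at the centre of its underside
- screwdriver: bystander: screwdriver with orange handle lying down, 212x27x26 mm; to be left where it is; origin at the centre of its underside
- oil_can: bystander: green oil can with long spout, 167 mm tall, upright; to be left where it is; origin at the centre of its underside
- pliers: bystander: pliers with red grips lying flat, 190x64x13 mm; to be left where it is; origin at the centre of its underside

How it is judged:
By the outcome, as a careful person would: the job done as asked, in the order asked, and still so for the second after the job is handed in, with the robot touching nothing.
It also fails if it takes over 43 s, if anything falls off the work surface, if the arm or the gripper's body presses on something with over 40 N, if the wrist force passes 120 N, or if a joint passes its speed limit or range.

## Working session

There is one attempt and no reset: what is moved stays moved. The work goes in short steps, Python scripts to look and compute and a shell command to move; the robot and the scene stay as the last step left them, time stands still between calls to the robot, and variables do not carry over. Pictures are saved under pics/ and viewed, at most 10 in all, crops included, and the job is handed in when it is done.

```bash
mkdir -p pics; python3 - <<'E'
from station import env
import cv2,numpy as np
np.set_printoptions(precision=4,suppress=True)
for n in("top","scene"):
    cv2.imwrite(f"pics/{n}0.png",env.read_camera(n)); c=env.calibration(n); print(n,c["fx"],c["fy"],c["cx"],c["cy"]);print(np.array(c["T"]))
s=env.get_state(); print(s["t"],s["tool_pos"],s["ee_rot"],s["grip_width"])
E
```

```text
top 501.18738207272736 501.18738207272736 320.06365235908805 245.7692888308533
[[-0.028  -0.9957  0.0888  0.473 ]
 [-0.9992  0.0303  0.0245  0.1706]
 [-0.0271 -0.0881 -0.9957  1.2197]
 [ 0.      0.      0.      1.    ]]
scene 569.9535817521331 569.9535817521331 319.83837646053445 228.40410665268507
[[-0.8948 -0.252   0.3686  0.1564]
 [-0.4459  0.5446 -0.7103  0.9442]
 [-0.0217 -0.7999 -0.5997  0.7291]
 [ 0.      0.      0.      1.    ]]
0.1 [ 0.1974 -0.6187  0.2047] [-0.0008  0.9881  0.1538 -0.0001] 0.09393586594591442
```

View pics/top0.png

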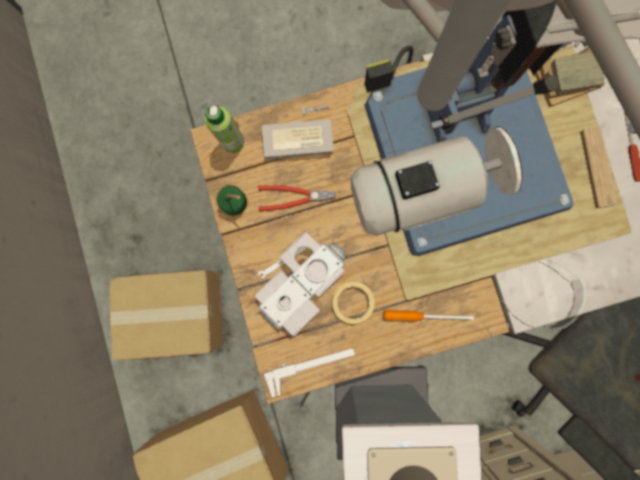

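View pics/scene0.png

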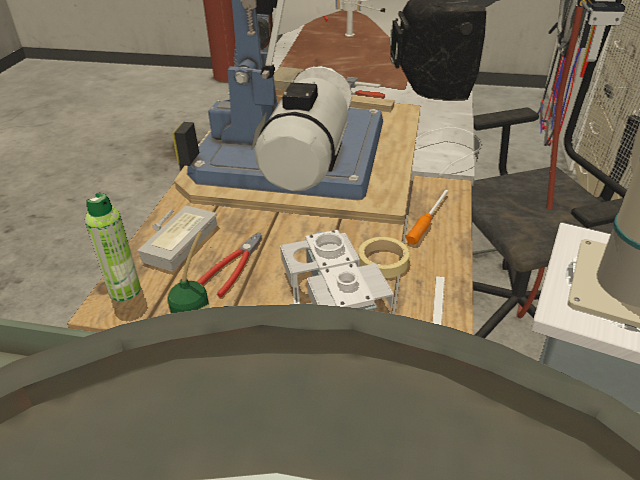

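Top view: the wide port is near (317,271) with its plate to the back. The narrow port is near (285,302) with its plate to the front, and the tape lies at (353,302). I'll zoom in.

```bash
python3 - <<'E'
import cv2
a=cv2.imread("pics/top0.png")[225:345,240:390]; b=cv2.imread("pics/scene0.png")[215:320,265:415]
cv2.imwrite("pics/crop0.png",cv2.resize(a,None,fx=5,fy=5,interpolation=cv2.INTER_CUBIC)); cv2.imwrite("pics/crop1.png",cv2.resize(b,None,fx=5,fy=5,interpolation=cv2.INTER_CUBIC))
E
```

```text
(no output)
```

View pics/crop0.png

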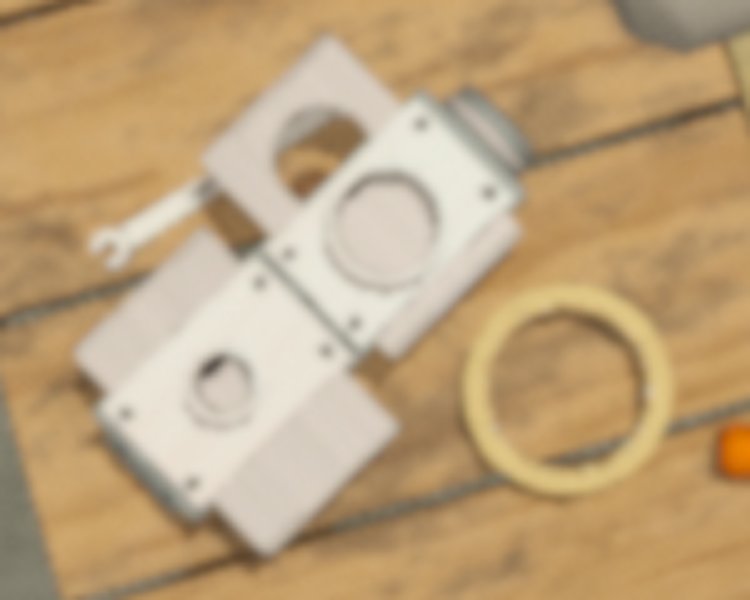

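View pics/crop1.png

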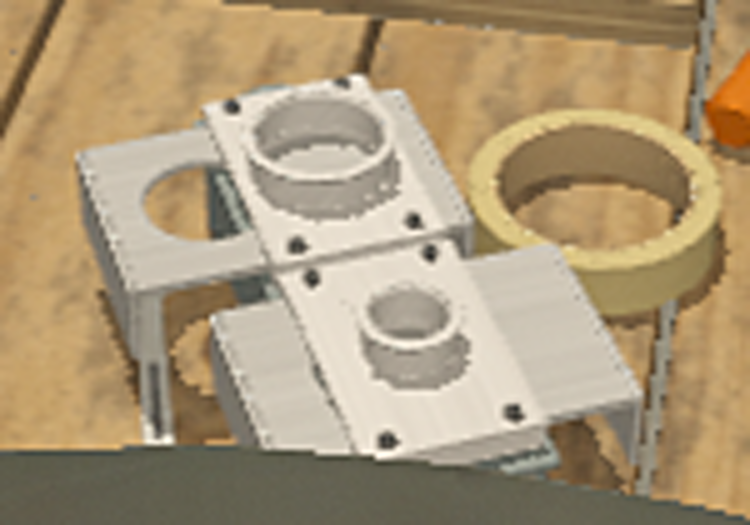

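Wide plate: back edge (325,35)–(203,160) and front edge (398,358)–(520,232) in crop pixels. Narrow plate: back edge (75,355)–(205,235) and front edge (270,555)–(398,425). Rims are at (385,228) and (221,388). The spanner's end lies under the wide back flange, 8 mm high, so the fingertips have to stay above about 30 mm.

```bash
cat > h.py <<'E'
from station import env
import numpy as np
np.set_printoptions(precision=4,suppress=True)
def ray(n,u,v,z):
    c=env.calibration(n);T=np.array(c["T"]);d=T[:3,:3]@[(u-c["cx"])/c["fx"],(v-c["cy"])/c["fy"],1]
    o=T[:3,3];return o+d*(z-o[2])/d[2]
E
python3 - <<'E'
from h import *
t=lambda u,v,z:ray("top",240+u/5,225+v/5,z)[:2]
s=lambda u,v,z:ray("scene",265+u/5,215+v/5,z)[:2]
W=t(385,228,.083);N=t(221,388,.083)
print("top W,N",W,N,np.linalg.norm(W-N)); W2=s(320,137,.083);N2=s(410,315,.083);print("scene",W2,N2)
d=(W-N)/np.linalg.norm(W-N); ax=np.array([-d[1],d[0]]); ax*=np.sign(ax[0]); print("ax",ax,np.arctan2(ax[1],ax[0]),"deg",np.degrees(np.arctan2(ax[1],ax[0])))
for nm,C,ps in(("W",W,[(325,35),(203,160),(398,358),(520,232)]),("N",N,[(75,355),(205,235),(270,555),(398,425)])):
    for p in ps:
        q=t(*p,.063)-C; print(nm,q@ax,q@d)
for p in[(465,385),(568,285),(672,390),(568,495)]: q=t(*p,.02);print("tape",q,(q-W)@ax,(q-W)@d)
for p in[(112,245),(205,188)]: q=t(*p,.008);print("spanner",q,(q-W)@ax,(q-W)@d)
q=ray("top",232,200,.05);print("oil",q,(q[:2]-N)@ax)
print("motor/plate",ray("top",385,233,.1),ray("top",325,196,.013))
E
```

```text
top W,N [0.518  0.2072] [0.448  0.2833] 0.10345890171747589
scene [0.5192 0.2101] [0.4494 0.2848]
ax [0.7356 0.6774] 0.7442818222742551 deg 42.644207184620846
W 0.08481945944193343 0.0426510154558601
W 0.08257621535043128 -0.03837455807998964
W -0.04594230949141063 -0.03729244642733892
W -0.043785002249087365 0.04332568727779668
N 0.05896863061143824 -0.03963743970862242
N 0.05686960016213679 0.041675408648247286
N -0.0692922459339228 -0.03824834637278266
N -0.06783263466803245 0.044846857938662665
tape [0.4448 0.1732] -0.07689459233074834 -0.024610710496746974
tape [0.4908 0.1227] -0.07725266816886922 0.04373709919491005
tape [0.4398 0.0751] -0.14706222438089 0.04413282775382984
tape [0.3917 0.126 ] -0.14788054347624902 -0.02587535462136957
spanner [0.5166 0.3421] 0.0903971785387527 -0.10024267900234878
spanner [0.5429 0.2964] 0.07875968267625351 -0.048759481433049395
oil [0.6927 0.4055 0.05  ] 0.2628146216530439
motor/plate [0.5971 0.0519 0.1   ] [0.702  0.1849 0.013 ]
```

```bash
R='[0,0,3.1,2,2.75,1.2,0]'
python3 -m jog '[[0,0,3.1,2,2.75,1.2,0],[0,0,3.1,2,2.75,1.2,0],[0,0,3.1,2,2.75,1.2,0],[0,0,3.1,2,2.75,1.2,0]]'
python3 -m jog '[[0,0,3.1,2,2.75,1.2,0],[0,0,3.1,2,2.75,1.2,0],[0,0,3.1,2,2.75,1.2,0],[0,0,3.1,2,2.75,1.2,0]]'
```

```text
t: 0.43
tool_pos: [0.278, -0.5076, 0.2534]
ee_rot: [-0.001, 0.965, 0.261, -0.0]
wrist_force: [1.0, 0.0, 0.3]
grip_width: 0.0708
grasp_force: 0.0
t: 0.77
tool_pos: [0.3581, -0.3976, 0.3018]
ee_rot: [-0.0, 0.932, 0.364, -0.0]
wrist_force: [1.4, -0.1, 0.8]
grip_width: 0.0442
grasp_force: 0.0
```

```bash
python3 -m jog '[[0,0,0,0.48,3.85,0,0],[0,0,0,0.48,3.85,0,0],[0,0,0,0.48,3.85,0,0],[0,0,0,0.48,3.85,0,0],[0,0,0,0.48,3.85,0,0]]'
python3 -m jog '[[0,0,0,0.48,3.85,0,0],[0,0,0,0.48,3.85,0,0],[0,0,0,0.48,3.85,0,0],[0,0,0,0.48,3.85,0,0]]'
python3 -m jog '[[0,0,0,0.48,3.85,0,0],[0,0,0,0.48,3.85,0,0],[0,0,0,0.48,3.85,0,0],[0,0,0,0.48,3.85,0,0]]'
python3 - <<'E'
from h import *
print(env.get_state()["joint_positions"])
E
```

```text
t: 1.18
tool_pos: [0.3811, -0.2048, 0.3013]
ee_rot: [-0.0, 0.932, 0.362, -0.0]
wrist_force: [1.2, 0.8, 0.2]
grip_width: 0.0105
grasp_force: 0.0
t: 1.52
tool_pos: [0.4003, -0.051, 0.3015]
ee_rot: [0.0, 0.932, 0.362, -0.0]
wrist_force: [1.6, -0.1, 0.2]
grip_width: 0.0004
grasp_force: 0.0
t: 1.85
tool_pos: [0.4196, 0.1029, 0.3015]
ee_rot: [0.0, 0.932, 0.362, -0.0]
wrist_force: [1.2, 0.4, -0.3]
grip_width: 0.0004
grasp_force: 0.0
[ 0.0403  0.2165 -0.423   1.9373  0.1047  1.0089 -1.2593]
```

```bash
python3 -m jog '[[0,0,0,2.72,2.72,0,0],[0,0,0,2.72,2.72,0,0],[0,0,0,2.72,2.72,0,0],[0,0,0,2.72,2.72,0,0]]'
python3 -m jog '[[0,0,0,2.72,2.72,0,0],[0,0,0,2.72,2.72,0,0],[0,0,0,2.8,2.7,0,0],[0,0,0,0,0,-4,0],[0,0,0,0,0,-4,0]]'
python3 - <<'E'
from h import *
import cv2
s=env.get_state(); a=env.read_camera("top"); b=env.read_camera("scene")
cv2.imwrite("pics/v1.png",np.hstack([cv2.resize(a[160:360,200:440],(480,400)),cv2.resize(b[100:340,220:412],(320,400))]))
print(s["joint_positions"])
E
```

```text
t: 2.18
tool_pos: [0.5295, 0.2113, 0.3011]
ee_rot: [0.0, 0.932, 0.362, -0.0]
wrist_force: [0.5, -0.6, 0.7]
grip_width: 0.0006
grasp_force: 0.0
t: 2.6
tool_pos: [0.6143, 0.2953, 0.2221]
ee_rot: [-0.001, 0.932, 0.363, 0.004]
wrist_force: [-0.2, 0.3, -1.7]
grip_width: 0.0006
grasp_force: 0.0
[-0.2747  0.6814 -0.3901  1.3993  0.2703  1.1057 -1.5337]
```

View pics/v1.png

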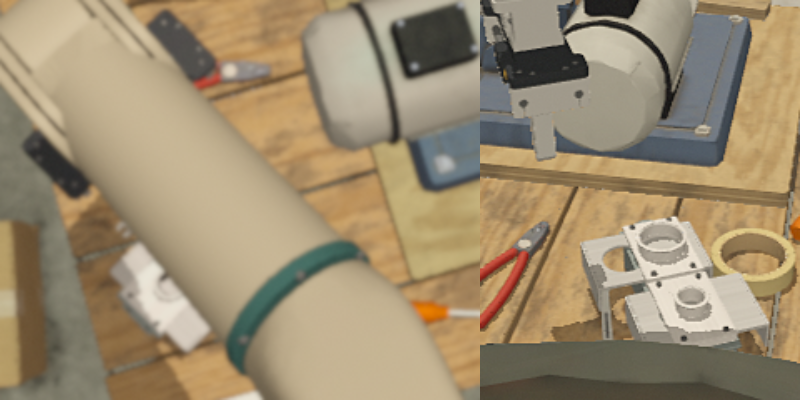

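Scene view: the gripper is clear of the motor and the can, above and behind the wide slide. Descending next.

```bash
python3 -m jog '[[0,0,0,0,0,-3.7,0],[0,0,0,0,0,-3.7,0],[0,0,0,0,0,-3.7,0],[0,0,0,0,0,-3.7,0],[0,0,0,0,0,-1.9,0]]'
python3 -m jog '[[0,0,0,0,0,-1.8,0],[0,0,0,0,0,0,0]]'
python3 -m jog '[[0,0,0,-0.74,-0.68,0,0],[0,0,0,-0.74,-0.68,0,0],[0,0,0,-0.37,-0.34,0,0]]'
python3 -m jog '[[0,0,0,-0.37,-0.34,0,0],[0,0,0,-0.37,-0.34,0,0]]'
```

```text
t: 3.12
tool_pos: [0.6099, 0.2898, 0.0522]
ee_rot: [0.001, 0.932, 0.362, -0.002]
wrist_force: [-0.8, -0.7, -0.1]
grip_width: -0.0001
grasp_force: 0.0
t: 3.28
tool_pos: [0.6097, 0.2899, 0.0344]
ee_rot: [0.001, 0.932, 0.362, -0.003]
wrist_force: [-1.5, -1.6, -0.3]
grip_width: 0.0005
grasp_force: 0.0
t: 3.53
tool_pos: [0.5935, 0.274, 0.039]
ee_rot: [0.0, 0.932, 0.362, 0.001]
wrist_force: [-0.4, -0.2, 1.0]
grip_width: 0.0006
grasp_force: 0.0
t: 3.7
tool_pos: [0.5874, 0.2687, 0.0387]
ee_rot: [-0.0, 0.932, 0.362, 0.003]
wrist_force: [3.1, 1.6, 1.7]
grip_width: 0.0006
grasp_force: 1.5
```

Contact, at about 3.5 N (the friction level). Pushing on towards the stop.

```bash
python3 -m jog '[[0,0,0,-0.37,-0.34,0,0],[0,0,0,-0.37,-0.34,0,0],[0,0,0,-0.37,-0.34,0,0],[0,0,0,-0.37,-0.34,0,0]]'
python3 -m jog '[[0,0,0,-0.37,-0.34,0,0],[0,0,0,-0.37,-0.34,0,0],[0,0,0,-0.37,-0.34,0,0]]'
python3 -m jog '[[0,0,0,-0.22,-0.2,0,0],[0,0,0,-0.22,-0.2,0,0]]'
```

```text
t: 4.03
tool_pos: [0.5708, 0.2544, 0.037]
ee_rot: [-0.0, 0.932, 0.362, 0.001]
wrist_force: [3.0, 2.1, 2.5]
grip_width: 0.0004
grasp_force: 1.5
t: 4.28
tool_pos: [0.559, 0.2436, 0.0364]
ee_rot: [-0.0, 0.932, 0.362, 0.0]
wrist_force: [2.3, 1.8, 1.8]
grip_width: 0.0006
grasp_force: 1.5
t: 4.45
tool_pos: [0.5567, 0.2416, 0.0365]
ee_rot: [-0.001, 0.932, 0.363, 0.003]
wrist_force: [9.2, 8.3, -8.0]
grip_width: 0.0003
grasp_force: 6.1
```

```bash
python3 -m jog '[[0,0,0,-0.15,-0.14,0,0],[0,0,0,0,0,0,0]]'
python3 -m jog '[[0,0,0,-0.15,-0.14,0,0],[0,0,0,0,0,0,0]]'
```

```text
t: 4.62
tool_pos: [0.5569, 0.2417, 0.0366]
ee_rot: [-0.002, 0.932, 0.363, 0.004]
wrist_force: [9.5, 7.4, -6.4]
grip_width: 0.0003
grasp_force: 5.8
t: 4.78
tool_pos: [0.5569, 0.2417, 0.0367]
ee_rot: [-0.003, 0.932, 0.363, 0.006]
wrist_force: [12.3, 9.3, -10.4]
grip_width: 0.0003
grasp_force: 7.5
```

A firm stop: 18 N and no further motion. Back off, lift, go over to the narrow front, and check with pictures.

```bash
python3 -m jog '[[0,0,0,0.74,0.68,0,0],[0,0,0,1.2,1.1,0,0],[0,0,0,1.0,0.9,0,0],[0,0,0,0,0,3.5,0],[0,0,0,0,0,4,0]]'
python3 -m jog '[[0,0,0,0,0,4,0],[0,0,0,0,0,4,0],[0,0,0,-3.46,-0.82,0,0],[0,0,0,-3.46,-0.82,0,0],[0,0,0,-3.46,-0.82,0,0]]'
python3 -m jog '[[0,0,0,-3.46,-0.82,0,0],[0,0,0,-3.46,-0.82,0,0],[0,0,0,-3.46,-0.82,0,0],[0,0,0,0,0,0,0]]'
python3 - <<'E'
from h import *
import cv2
s=env.get_state(); a=env.read_camera("top"); b=env.read_camera("scene")
cv2.imwrite("pics/top2.png",a);cv2.imwrite("pics/scene2.png",b)
cv2.imwrite("pics/v2.png",np.hstack([cv2.resize(a[200:360,220:400],(405,360)),cv2.resize(b[205:325,265:397],(396,360))]))
print(s["tool_pos"],s["joint_positions"])
E
```

```text
t: 5.2
tool_pos: [0.577, 0.2616, 0.1074]
ee_rot: [0.001, 0.932, 0.363, -0.006]
wrist_force: [1.1, 0.4, 0.2]
grip_width: 0.0002
grasp_force: 0.0
t: 5.62
tool_pos: [0.4747, 0.2374, 0.191]
ee_rot: [0.001, 0.932, 0.362, -0.002]
wrist_force: [0.0, 0.3, -1.0]
grip_width: 0.0005
grasp_force: 0.0
t: 5.95
tool_pos: [0.3643, 0.2095, 0.1901]
ee_rot: [0.002, 0.931, 0.364, -0.006]
wrist_force: [-0.0, -0.0, 0.2]
grip_width: 0.0002
grasp_force: 0.0
[0.3643 0.2095 0.1901] [-0.2544  0.3624 -0.4432  2.1193  0.234   0.7194 -1.6778]
```

View pics/v2.png

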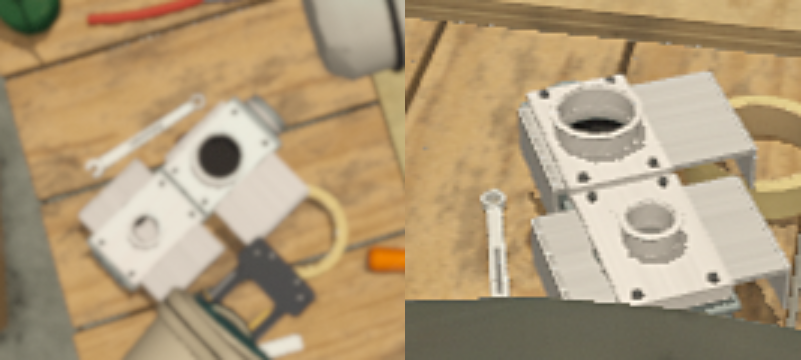

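The wide mouth is now dark (218,157), with its plate fully to the front. Spanner and tape are in place. The narrow plate still sticks out to the front, so I'll descend in front of it and push.

```bash
python3 - <<'E'
from h import *
W=np.array([.518,.2072]);ax=np.array([.7356,.6774])
for p in[(245,240),(308,190)]: print((ray("top",220+p[0]/2.25,200+p[1]/2.25,.063)[:2]-W)@ax)
E
python3 -m jog '[[0,0,0,0,0,-3.7,0],[0,0,0,0,0,-3.7,0],[0,0,0,0,0,-3.7,0],[0,0,0,0,0,-2.7,0],[0,0,0,0,0,-1.5,0]]'
python3 -m jog '[[0,0,0,0.74,0.68,0,0],[0,0,0,0.74,0.68,0,0],[0,0,0,0.37,0.34,0,0]]'
python3 -m jog '[[0,0,0,0.37,0.34,0,0],[0,0,0,0.37,0.34,0,0]]'
```

```text
-0.0772376658736952
-0.08580500896054796
t: 6.47
tool_pos: [0.373, 0.2132, 0.0351]
ee_rot: [0.001, 0.932, 0.362, -0.003]
wrist_force: [0.4, 0.1, 1.0]
grip_width: 0.0007
grasp_force: 0.0
t: 6.72
tool_pos: [0.3929, 0.2315, 0.0371]
ee_rot: [0.001, 0.932, 0.362, -0.001]
wrist_force: [-2.3, -1.3, -1.6]
grip_width: 0.0006
grasp_force: 1.3
t: 6.88
tool_pos: [0.3987, 0.2368, 0.0377]
ee_rot: [0.001, 0.932, 0.362, -0.002]
wrist_force: [-1.8, -2.8, -1.8]
grip_width: 0.0004
grasp_force: 1.5
```

```bash
python3 -m jog '[[0,0,0,0.37,0.34,0,0],[0,0,0,0.37,0.34,0,0],[0,0,0,0.22,0.2,0,0]]'
python3 -m jog '[[0,0,0,0.22,0.2,0,0],[0,0,0,0.15,0.14,0,0],[0,0,0,0.15,0.14,0,0]]'
python3 -m jog '[[0,0,0,0.15,0.14,0,0],[0,0,0,0.15,0.14,0,0],[0,0,0,0.15,0.14,0,0]]'
```

```text
t: 7.13
tool_pos: [0.4097, 0.2473, 0.0385]
ee_rot: [0.0, 0.932, 0.362, 0.0]
wrist_force: [-2.4, -2.1, -2.3]
grip_width: 0.0007
grasp_force: 1.4
t: 7.38
tool_pos: [0.4134, 0.2506, 0.0385]
ee_rot: [0.001, 0.932, 0.362, -0.002]
wrist_force: [-6.1, -4.8, 7.0]
grip_width: 0.0007
grasp_force: 4.5
t: 7.63
tool_pos: [0.4134, 0.2505, 0.0383]
ee_rot: [0.004, 0.932, 0.362, -0.006]
wrist_force: [-14.9, -11.3, 15.7]
grip_width: 0.0006
grasp_force: 9.2
```

Firm stop at 49 mm from the port centre, against 50 mm on the wide port, which fits both flanges being at 40 mm. Retreat and check.

```bash
python3 -m jog '[[0,0,0,-0.74,-0.68,0,0],[0,0,0,-1.1,-1.0,0,0],[0,0,0,-1.0,-0.9,0,0],[0,0,0,0,0,3.5,0],[0,0,0,0,0,4,0]]'
python3 -m jog '[[0,0,0,0,0,4,0],[0,0,0,0,0,4,0],[0,0,0,0,0,4,0],[0,0,0,0.3,-4,0,0],[0,0,0,0.3,-4,0,0]]'
python3 -m jog '[[0,0,0,0.3,-4,0,0],[0,0,0,0.3,-4,0,0],[0,0,0,0.3,-4,0,0],[0,0,0,0.3,-4,0,0],[0,0,0,0,0,0,0]]'
python3 - <<'E'
from h import *
import cv2
a=env.read_camera("top"); b=env.read_camera("scene"); cv2.imwrite("pics/top3.png",a);cv2.imwrite("pics/scene3.png",b)
cv2.imwrite("pics/v3.png",np.hstack([cv2.resize(a[230:350,240:360],(480,480),interpolation=cv2.INTER_CUBIC),cv2.resize(b[180:330,250:350],(320,480))]))
E
```

```text
t: 8.05
tool_pos: [0.3895, 0.2304, 0.1132]
ee_rot: [-0.0, 0.932, 0.363, -0.001]
wrist_force: [0.8, 0.3, 1.2]
grip_width: 0.0005
grasp_force: 0.0
t: 8.47
tool_pos: [0.4, 0.1535, 0.2371]
ee_rot: [-0.001, 0.931, 0.365, 0.006]
wrist_force: [1.3, -1.6, -0.9]
grip_width: 0.0006
grasp_force: 0.0
t: 8.88
tool_pos: [0.4102, -0.0173, 0.2341]
ee_rot: [0.002, 0.934, 0.357, 0.001]
wrist_force: [1.1, -0.0, -0.3]
grip_width: 0.0006
grasp_force: 0.0
```

View pics/v3.png

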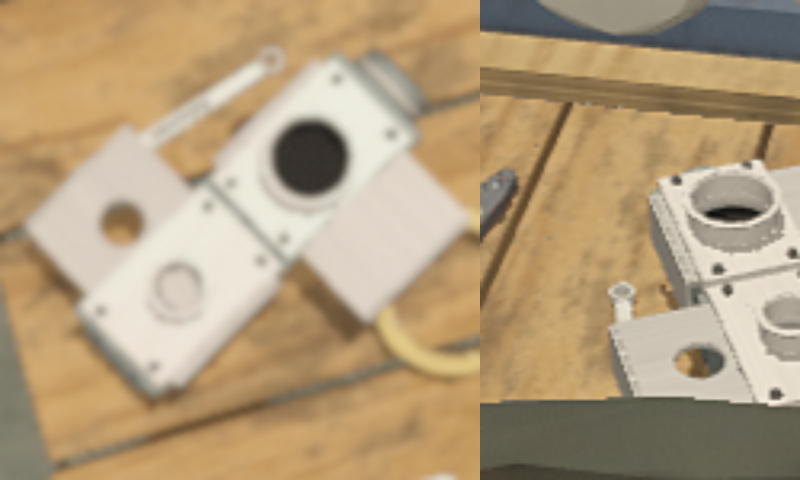

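View pics/top3.png

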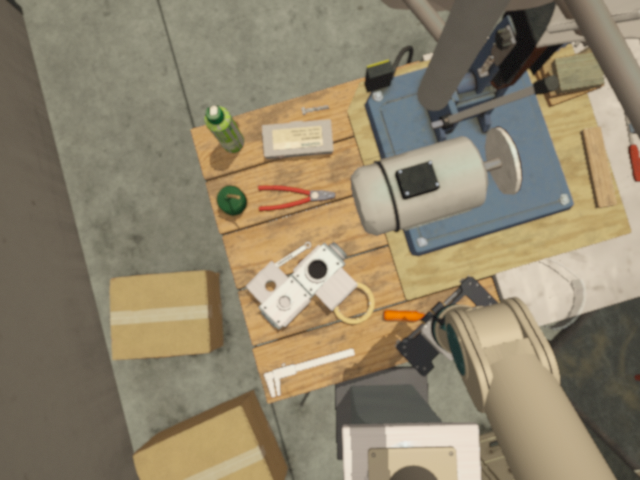

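Wide mouth fully dark, narrow mouth all steel, bystanders unmoved. A quick check of the edges, using the plate edges at (365,322)–(470,215) and (28,228)–(130,128).

```bash
python3 - <<'E'
from h import *
W=np.array([.518,.2072]);N=np.array([.448,.2833]);ax=np.array([.7356,.6774])
f=lambda p,C:(ray("top",240+p[0]/4,230+p[1]/4,.063)[:2]-C)@ax
print("wide front",f((365,322),W),f((470,215),W),"back",f((217,160),W)," narrow back",f((28,228),N),f((130,128),N),"front",f((182,388),N),f((290,275),N))
import cv2
a=cv2.imread("pics/top0.png");b=cv2.imread("pics/top3.png")
for n,r in(("tape",(slice(275,330),slice(362,380))),("pliers",(slice(180,215),slice(255,340))),("driver",(slice(308,322),slice(383,415))),("can",(slice(183,218),slice(214,250)))):
    print(n,cv2.absdiff(a[r],b[r]).mean())
E
```

```text
wide front -0.08724374805481937 -0.08565089594297387 back 0.03876470424218536  narrow back 0.08683797755503267 0.08730420080989951 front -0.041131987256389405 -0.038133573329158094
tape 2.816161616161616
pliers 2.6489635854341738
driver 3.1875
can 2.1592592592592594
```

```bash
python3 -c "
from station import env
print(env.hand_in())"
```

```text
the job is handed in; nothing more can be done
None
```

The wide port was pushed fully open first and the narrow port fully shut after it, both to their stops; the bystanders stayed put in the pictures, and the job is handed in at about 9 s on the robot's clock.

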